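# Free the belt tensioner and hold it back

## Robot

A 6-joint arm with a two-finger parallel gripper is mounted at the origin on the work surface. World frame = base frame: x ahead of the robot, y to its left, z up, the work surface at z = 0. Lengths are in m, angles in degrees, forces in N, time in s.
With the tool pointing down it reaches from about 0.25 to 0.8 m from the base axis. Payload 8.5 kg.
Tool frame: the origin (TCP) lies midway between the tips of the shut fingers; the grasp point (between the pads) lies 19 mm behind it; z points along the fingers, y is the direction in which the jaws open and shut (so a half turn about z gives the same grasp; the last joint's range is limited). The gripper opens to 85 mm and grips with 20 to 120 N. Pads are 22 mm wide; open, the fingers measure 114 mm over their backs; the gripper's body (76 mm by 85 mm) begins 54 mm behind the grasp point. The pads swing forward as they close: fully open they stand 13 mm farther back than shut.
Start: joints at [71.734, 13.648, -0.773, 75.585, 0, 90], TCP at [0.165, 0.499, 0.231] pointing down, gripper open.
Joint ranges: [-152.45, 152.45], [-59.26, 108.67], [-65.41, 83.53], [-104.44, 129.93], [-82.83, 76.93], [-180, 180]. Speed limits (degrees/s): [127.2, 127.2, 159.86, 180, 180, 180].

## Interface

Orientations are given as [roll, pitch, yaw] about the fixed x, y, z axes, in that order (R = Rz(yaw) Ry(pitch) Rx(roll)).
In Python, from workcell import r, camera, get_calibration gives the robot as it stands.
- The arm moves only by the shell command python3 -m jog 'ROWS' [FORCE]. ROWS is JSON, a list of rows, each a list of 3 entries, a list of its own where there are three numbers: the opening, from 0 (shut) to 1 (fully open), then the shift along the tool's x, y, z in m, then the turn, a rotation vector about the tool's x, y, z in rad. In form: [[hand, [dx, dy, dz], [ax, ay, az]], ...]. A call has 1 to 20 rows; each row is the pose to reach, as a shift and turn from the pose measured when the call began, along the tool's axes at that moment; what a row does not reach only later rows make up. A row lasts 1/8 s, in which the tool goes at most 62.5 mm and 10.7 degrees, less where a joint would pass 70% of its speed; a pose out of reach is approached as far as the arm can. A call with a gripper value outside its range is refused whole. The fingers move at their own pace and stop on an object; FORCE is the grip in N (left out, the last holds). Time passes only in rows, so rows that repeat a pose let the fingers close. It gives the time, the measured TCP pose, the force and the opening at its end, in the units of the state.
- r.sense(): the state, without advancing time (a new reading comes with each control period).
- camera(name): name is "side" or "top"; returns (picture, depth): 400x640x3 uint8, red, green, blue; 400x640 float32, m along the optical axis (not along the pixel's ray), 0 where there is no reading.
- get_calibration(name): a dict with "K" (3x3 intrinsics, pixels), "cam_to_world" (4x4, takes a point from camera to world coordinates). Camera axes: x right, y down, z forward; pixel columns grow to the right and rows downward; lengths in m; the calibration is good to about 2 mm. A picture is of the moment at which its call begins. get_calibration takes no time and is no camera call.
- r.sign_off(): hands the job in, once; it reports no verdict.
The state is a dict: "t": time; "q": joint angles; "qvel": joint speeds; "joint_efforts": joint torques, N m; "position": TCP position; "ee_rot": TCP orientation; "force": force on the tool from outside, world axes, zero at the start; "torque": the same for the moment, N m; "gripper_width": finger opening in m.
Only numpy, scipy, OpenCV 4.12 (cv2) and the standard library are available. Lean on these libraries where they do the work, as an engineer would, in place of code of your own. Each camera call takes 0.05 s, during which the arm holds its last target.

## Task

On the belt-drive rig, slide the yellow transport lock grip outward, away from the pivot, to its end stop; then push the sprung tensioner arm by its orange pin back past the ratchet click until its red pointer is in the green sector, and hold it there so that the new belt can be slipped on. Finish while still holding it: your fingers, not the ratchet pawl, carry the spring, so do not let go. Leave the loose parts on the rig and the bench where they are.

Things in the scene. Friction and masses are not known exactly. Their poses are not given: they have to be found in the camera images.
- rig: Blue base plate of the belt-drive rig, 12 mm thick, fixed. Origin at bench height straight under the tensioner's upright pivot axis; z up; at yaw 0 its x points away from the robot. The plate spans x -175 to 150, y -180 to 210 mm. All on it stays below 50 mm above the bench except the orange pin (top 105 mm), the idler roller (62 mm) and the yellow lock grip (84 mm).
- idler (a point): Top centre of the black idler roller on the tensioner arm, 44 mm across, 58 mm above the bench, 62 mm from the pivot towards the pin; it moves with the arm.
- transport_lock (a joint): Transport lock, a steel bolt with the yellow grip, sliding along rig +y: 0 = locked (bolt blocks the tensioner), 0.050 m = at its end stop (fully open). About 3 N of friction; stays where it is left. Starts locked, between 0 and 10 mm.
- lock_grip (a point): Centre of the yellow lock grip block, 26 (rig x) x 22 (rig y) x 50 mm high, 59 +- 25 mm above the bench. It lies at rig x 16.5 mm, rig y 100 mm + joint transport_lock. At least 40 mm are free on both its rig y sides above 48 mm height.
- tensioner (a joint): Angle of the aluminium sprung arm about its upright pivot (rig origin), rad: 0 = home; grows as the pin is pushed to rig +y (clockwise from above). Click at about 0.60; at 0.59 it then rests on the pawl if let go; yellow mark 0.60-0.66, green sector 0.66-0.88, hard stop 1.0. Push at the pin: 5 N at home, 9.5 N in the green, 2-3 N more just before the click. A closed lock blocks it.
- push_pin (a point): Upright orange pin at the arm's end, 18 mm thick, 34 to 105 mm above the bench; this point is on its axis, 70 mm up. It lies 120 mm from the pivot, at direction angle pi + 0.45 - (joint tensioner) from rig x towards rig y (at 0.45 rad straight at rig -x). The arm's red pointer reaches 38 mm beyond the pin, 30 mm above the bench, over the painted scale.
- pawl (a joint): Brass ratchet pawl, a sprung slider on the far side of the pivot from the pin: 0 = out (engaged or at rest), up to 0.012 m = pushed back. The arm's nose pushes it back about 8 mm and it snaps out again at the click. Not to be handled.
- bearing: Bystander: steel bearing ring 42 mm across, 14 mm high, loose on the rig's plate.
- bolt: Bystander: small bolt standing on its head on the rig's plate, 38 mm tall.
- collar: Bystander: dark shaft collar 28 mm across, 12 mm high, loose on the rig's plate.
- gear: Bystander: dark steel gear about 94 mm across, 25 mm high, on the bench.
- flange: Bystander: copper-coloured flange ring 100 mm across, 12 mm high, on the bench.
- mallet: Bystander: mallet with an orange head lying on the bench.
- wrench: Bystander: steel wrench lying on the bench.
- marker: Bystander: blue marker pen 136 mm long lying on the bench.

How it is judged (in metres and radians):
On the way, in this order (a step that is already met when the one before it is completed fails the run):
1. the transport lock is slid to its end stop (value of joint transport_lock above 0.046 m), for 0.1 s.
2. the tensioner arm is pushed back past the ratchet click (value of joint tensioner above 0.63 rad and value of joint pawl below 0.002 m), for 0.1 s.
At the end, for the whole second after the job is handed in: The transport lock is within 4 mm of its end stop; the tensioner stands between 0.65 and 0.89 rad (pointer in the green sector), past the click with the pawl snapped out and bearing none of the load (under 0.5 N), and the fingers press on the tensioner with more than 3 N (value of joint transport_lock above 0.046 m and value of joint tensioner between 0.65 and 0.89 rad and value of joint pawl below 0.002 m and contact force between the fingers and tensioner above 3 N and contact force between pawl and tensioner below 0.5 N); the arm keeps its last pose, push and grip.
It fails at once if a loose part on the rig or the bench is displaced by more than 30 mm (distance of any of bearing, bolt, collar, gear, flange, mallet, wrench, marker from where it was at the start of the episode above 0.03 m).
It also fails if it takes over 45 s, if anything falls off the work surface, if the arm or the gripper's body presses on something with over 40 N, if the wrist force passes 120 N, or if a joint passes its speed limit or range.

## Working session

There is one attempt and no reset: what is moved stays moved. The work goes in short steps, Python scripts to look and compute and a shell command to move; the robot and the scene stay as the last step left them, time stands still between calls to the robot, and variables do not carry over. Pictures are saved under pics/ and viewed, and the job is handed in when it is done.

```bash
ls; mkdir -p pics
python3 - <<'E'
from workcell import r,camera,get_calibration
import cv2,numpy as np
print(r.sense())
for n in ("top","side"):
    p,d=camera(n); cv2.imwrite(f"pics/{n}0.png",p[:,:,::-1]); np.savez(f"{n}0.npz",p=p,d=d)
    c=get_calibration(n); print(n,np.round(c["K"],1),np.round(c["cam_to_world"],3))
E
```

```text
pics
{'t': 0.0, 'q': array([ 7.17329696e+01,  1.36819952e+01, -8.17110166e-01,  7.55847715e+01,
        1.64540637e-03,  9.00011317e+01]), 'qvel': array([-0.07257836,  0.0135684 , -0.07874577,  0.0225566 , -0.03718285,
        0.01844711]), 'joint_efforts': array([-1.25046536e-03, -5.38791490e+01,  3.46441054e+01,  1.83674373e-02,
       -1.95870125e-04, -3.93370465e-05]), 'position': array([0.16441903, 0.49814664, 0.23066699]), 'ee_rot': array([-1.79916123e+02, -1.64374784e-03,  1.61731835e+02]), 'force': array([-0.1076976 , -0.8703435 , -0.14643183]), 'torque': array([-0.01379129,  0.01300668, -0.05101084]), 'gripper_width': 0.08564393720391622}
top [[378.1   0.  316.2]
 [  0.  378.1 203. ]
 [  0.    0.    1. ]] [[-1.00e-03 -9.94e-01  1.12e-01  4.02e-01]
 [-1.00e+00 -2.00e-03 -2.00e-02 -2.00e-03]
 [ 2.00e-02 -1.12e-01 -9.94e-01  1.18e+00]
 [ 0.00e+00  0.00e+00  0.00e+00  1.00e+00]]
side [[406.3   0.  316.2]
 [  0.  406.3 193.9]
 [  0.    0.    1. ]] [[ 0.82  -0.367  0.438 -0.048]
 [-0.572 -0.523  0.633 -0.836]
 [-0.003 -0.769 -0.639  0.889]
 [ 0.     0.     0.     1.   ]]
```

View pics/top0.png

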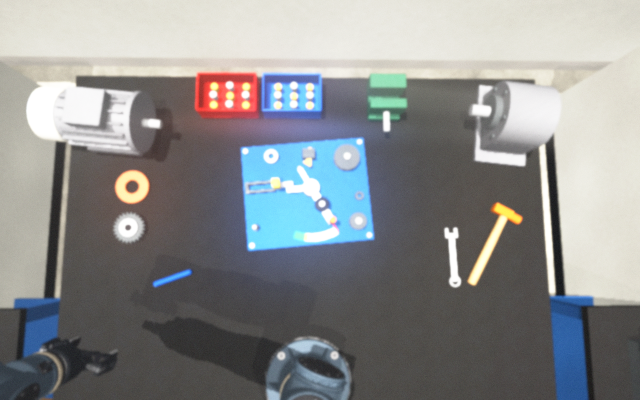

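View pics/side0.png

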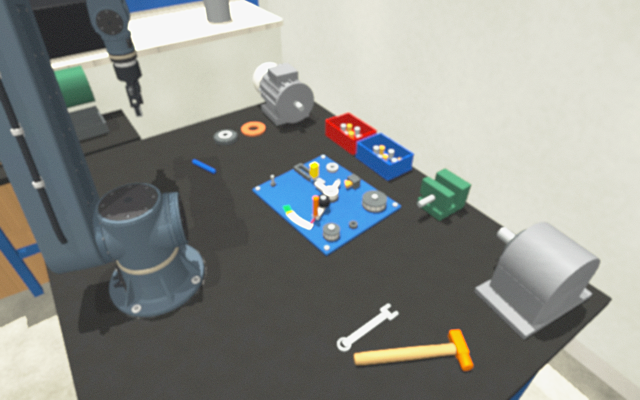

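The top view shows the rig at about (305,195), with the yellow grip near (276,184) and the orange pin near (333,220). The side view shows the grip at about (314,170) and the pin at about (315,205). Next I'll measure these.

```bash
cat > h.py <<'E'
import cv2,numpy as np
from workcell import get_calibration
def ray(n,u,v):
    c=get_calibration(n);K=np.array(c["K"]);T=np.array(c["cam_to_world"])
    d=T[:3,:3]@np.linalg.solve(K,[u,v,1.]);return T[:3,3],d
def onz(n,u,v,z):
    o,d=ray(n,u,v);return o+d*(z-o[2])/d[2]
def cross(u1,v1,u2,v2):
    o1,d1=ray("top",u1,v1);o2,d2=ray("side",u2,v2)
    s=np.linalg.lstsq(np.c_[d1,-d2],o2-o1,rcond=None)[0]
    a=o1+d1*s[0];b=o2+d2*s[1];return (a+b)/2,np.linalg.norm(a-b)
def blobs(p,lo,hi,roi,amin=5):
    h=cv2.cvtColor(p,cv2.COLOR_RGB2HSV);m=cv2.inRange(h,lo,hi);k=np.zeros_like(m);x0,y0,x1,y1=roi;k[y0:y1,x0:x1]=m[y0:y1,x0:x1]
    n,l,s,c=cv2.connectedComponentsWithStats(k)
    return [(s[i].tolist(),c[i].round(1).tolist()) for i in range(1,n) if s[i][4]>=amin],k
E
python3 - <<'E'
from h import *
for n,roi in (("top",(235,130,380,255)),("side",(245,145,410,260))):
    p=np.load(n+"0.npz")["p"]
    print(n,"yel",blobs(p,(20,120,120),(33,255,255),roi)[0])
    print(n,"org",blobs(p,(5,120,120),(19,255,255),roi)[0])
    x0,y0,x1,y1=roi
    b,m=blobs(p,(95,150,60),(115,255,255),roi,500)
    m=cv2.morphologyEx(m,cv2.MORPH_CLOSE,np.ones((25,25)))
    cs=max(cv2.findContours(m,0,2)[0],key=cv2.contourArea)
    print(cv2.boxPoints(cv2.minAreaRect(cs)), cv2.approxPolyDP(cs,8,True).reshape(-1,2).tolist())
    if n=="top":
        q=cv2.approxPolyDP(cs,8,True).reshape(-1,2)
        for u,v in q: print(onz(n,u,v,.012).round(4))
    cv2.imwrite(f"pics/{n}z.png",cv2.resize(p[y0:y1,x0:x1,::-1],None,fx=4.8,fy=4.8,interpolation=cv2.INTER_CUBIC))
E
```

```text
top yel []
top org []
[[331.40167 202.41805]
 [369.99182 198.90984]
 [373.623   238.85246]
 [335.03284 242.36067]] [[369, 199], [369, 228], [337, 221], [335, 242], [373, 238]]
[ 0.5469 -0.1905  0.012 ]
[ 0.4565 -0.1891  0.012 ]
[ 0.4781 -0.09    0.012 ]
[ 0.4134 -0.0834  0.012 ]
[ 0.4256 -0.201   0.012 ]
side yel [([380, 146, 7, 13, 35], [382.2, 151.3]), ([309, 163, 9, 15, 108], [313.5, 170.0]), ([346, 181, 6, 5, 26], [348.2, 182.8]), ([314, 197, 4, 3, 8], [315.2, 197.8]), ([287, 211, 5, 3, 8], [288.9, 211.8])]
side org [([346, 185, 5, 2, 5], [348.0, 185.6]), ([313, 197, 6, 20, 76], [315.6, 206.0])]
[[251.76721 188.43175]
 [393.76984 120.27049]
 [433.6242  203.3004 ]
 [291.62158 271.46167]] [[409, 152], [358, 145], [355, 160], [318, 157], [253, 191], [328, 254], [399, 208], [393, 178], [409, 170]]
```

View pics/topz.png

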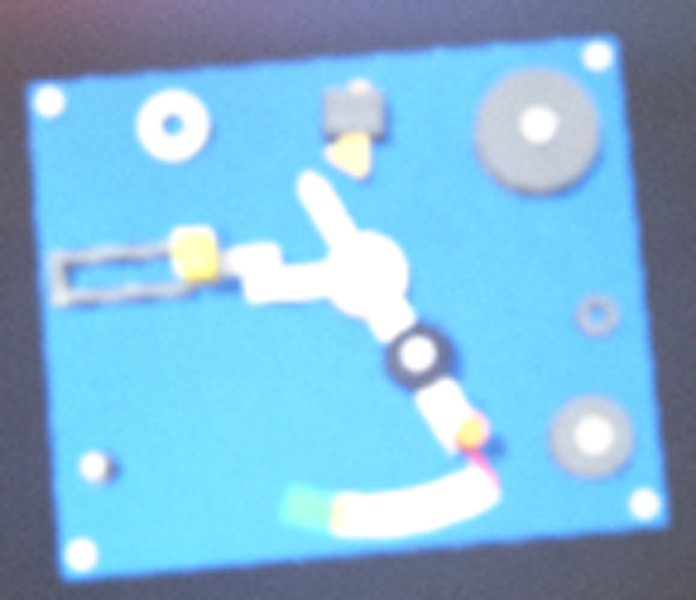

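View pics/sidez.png

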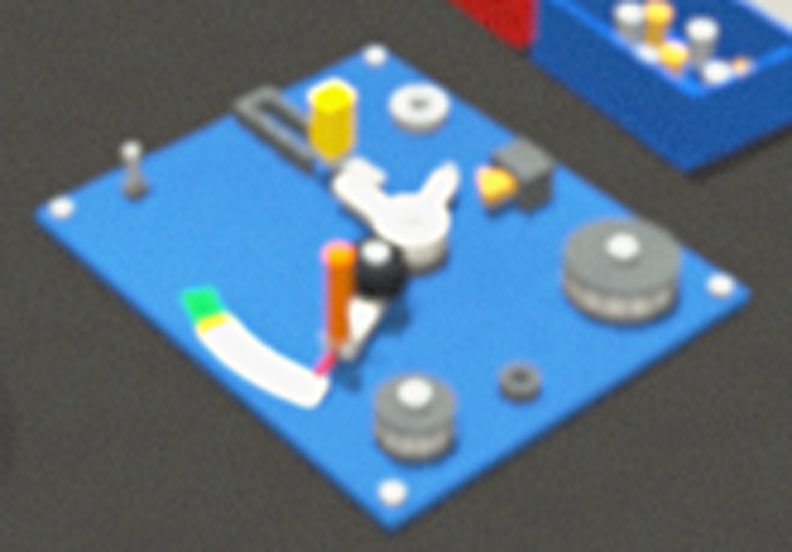

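The zoomed top view shows the plate corners, the grip top at about (196,255), the pin top at about (471,432) and the arm near home. The bearing (174,126), collar (597,315) and bolt (96,467) are clear of the work area. Next I'll fit the rig pose.

Run:
```python
from h import *
f=lambda z,o:(np.array(z)+.5)/4.8-.5+np.array(o)
rig=np.array([[.15,.21],[.15,-.18],[-.175,-.18],[-.175,.21]])
def fit(P):
    a=rig-rig.mean(0);b=P-P.mean(0)
    U,S,V=np.linalg.svd(a.T@b);R=(U@V).T
    t=P.mean(0)-R@rig.mean(0);res=np.linalg.norm(rig@R.T+t-P,axis=1)
    return np.degrees(np.arctan2(R[1,0],R[0,0])),t,res,R
Pt=np.array([onz("top",*f(z,(235,130)),.012)[:2] for z in [(28,82),(617,38),(667,525),(65,580)]])
Ps=np.array([onz("side",*f(z,(245,145)),.012)[:2] for z in [(375,42),(748,295),(390,528),(38,213)]])
for P in (Pt,Ps): 
    y,t,res,R=fit(P);print(y.round(2),t.round(4),res.round(4))
y,t,res,R=fit((Pt+Ps)/2);print(y,t,res)
c=lambda a,b:cross(*f(a,(235,130)),*f(b,(245,145)))
for nm,a,b,h in (("grip top",(194,249),(333,90),.084),("pin top",(471,430),(339,253),.105),("idler",(418,352),(377,252),.062)):
    p,g=c(a,b);print(nm,p.round(4),"gap",g.round(4),"rig",(R.T@(p[:2]-t)).round(4))
    for n,z,o in(("top",a,(235,130)),("side",b,(245,145))):
        q=onz(n,*f(z,o),h);print("  ",n,q.round(4),(R.T@(q[:2]-t)).round(4))
```

```text
5.01 [ 0.5804 -0.0094] [0.0007 0.0017 0.0016 0.002 ]
5.07 [ 0.5808 -0.01  ] [0.0062 0.0031 0.0024 0.0043]
5.041511893577905 [ 0.58057376 -0.00968217] [0.00333466 0.00235953 0.00044225 0.00308972]
grip top [0.589  0.0962 0.087 ] gap 0.0005 rig [0.0177 0.1047]
   top [0.5892 0.0966 0.084 ] [0.018  0.1051]
   side [0.5916 0.0995 0.084 ] [0.0206 0.1078]
pin top [ 0.4777 -0.0711  0.1054] gap 0.0013 rig [-0.1078 -0.0522]
   top [ 0.4772 -0.0708  0.105 ] [-0.1083 -0.0518]
   side [ 0.4786 -0.071   0.105 ] [-0.107  -0.0521]
idler [ 0.5291 -0.0411  0.0607] gap 0.0007 rig [-0.054  -0.0268]
   top [ 0.5287 -0.0409  0.062 ] [-0.0545 -0.0266]
   side [ 0.5285 -0.0425  0.062 ] [-0.0548 -0.0282]
```

The rig pose agrees across both views: origin (0.5805, -0.0096), yaw 5.0°. The pin triangulates to rig (-108,-52) mm, against (-108,-52) predicted for home, and the lock is at about 5 mm. Before moving across, I'll test the sign of the wrist turn.

```bash
python3 -m jog '[[0.6,[0,0,0],[0,0,-0.15]],[0.6,[0,0,0],[0,0,-0.15]]]' 40
cat >> h.py <<'E'
from scipy.spatial.transform import Rotation as Ro
def delta(pos,yaw):
    from workcell import r
    s=r.sense();R=Ro.from_euler("xyz",s["ee_rot"],degrees=True)
    G=Ro.from_euler("xyz",[180,0,yaw],degrees=True)
    print("t",round(s["t"],2),"pos",s["position"].round(4),"rot",s["ee_rot"].round(2),"F",s["force"].round(1),"w",round(s["gripper_width"],4),"q",s["q"].round(1))
    print("shift",(R.inv().apply(np.array(pos)-s["position"])).round(4),"turn",((R.inv()*G).as_rotvec()).round(3))
RT=np.array([.5805,-.0096]);RY=np.radians(5.03)
def rigw(x,y,z): 
    c,s=np.cos(RY),np.sin(RY);return np.array([RT[0]+c*x-s*y,RT[1]+s*x+c*y,z])
def torig(p):
    c,s=np.cos(RY),np.sin(RY);d=np.array(p[:2])-RT;return np.array([c*d[0]+s*d[1],-s*d[0]+c*d[1]])
E
python3 - <<'E'
from h import *
g=rigw(.0165,.105,.14);print(g)
delta(g,5.03);delta(g,185.03)
E
```

```text
t: 0.35
position: [0.1644, 0.498, 0.2304]
ee_rot: [-179.9, -0.0, 170.3]
force: [-0.2, 0.2, -1.0]
gripper_width: 0.0524
[0.58773034 0.09644231 0.14      ]
t 0.35 pos [0.1644 0.498  0.2304] rot [-1.7988e+02 -2.0000e-02  1.7028e+02] F [-0.2  0.2 -1. ] w 0.0524 q [71.7 13.7 -0.8 75.6 -0.  81.5]
shift [-0.4851 -0.3242  0.0909] turn [-1.000e-03  3.000e-03  2.884e+00]
t 0.35 pos [0.1644 0.498  0.2304] rot [-1.7988e+02 -2.0000e-02  1.7028e+02] F [-0.2  0.2 -1. ] w 0.0524 q [71.7 13.7 -0.8 75.6 -0.  81.5]
shift [-0.4851 -0.3242  0.0909] turn [-0.002 -0.001 -0.257]
```

```bash
python3 -m jog '[[0.6,[-0.04,-0.027,0],[0,0,-0.02]],[0.6,[-0.08,-0.054,0],[0,0,-0.04]],[0.6,[-0.12,-0.081,0],[0,0,-0.06]],[0.6,[-0.16,-0.107,0],[0,0,-0.08]],[0.6,[-0.2,-0.134,0],[0,0,-0.10]],[0.6,[-0.24,-0.16,0],[0,0,-0.12]],[0.6,[-0.28,-0.187,0],[0,0,-0.15]],[0.6,[-0.32,-0.214,0],[0,0,-0.18]],[0.6,[-0.36,-0.24,0],[0,0,-0.2]],[0.6,[-0.4,-0.267,0],[0,0,-0.22]],[0.6,[-0.44,-0.294,0.02],[0,0,-0.24]],[0.6,[-0.465,-0.311,0.05],[0,0,-0.257]],[0.6,[-0.485,-0.324,0.08],[0,0,-0.257]],[0.6,[-0.485,-0.324,0.091],[0,0,-0.257]],[0.6,[-0.485,-0.324,0.091],[0,0,-0.257]]]'
python3 - <<'E'
from h import *
delta(rigw(.0165,.105,.056),185.03)
E
```

```text
t: 2.22
position: [0.5868, 0.0968, 0.1393]
ee_rot: [-179.9, -0.2, -175.1]
force: [-0.4, -0.6, 0.0]
gripper_width: 0.0514
t 2.23 pos [0.5868 0.0968 0.1393] rot [-1.7990e+02 -1.6000e-01 -1.7509e+02] F [-0.4 -0.6  0. ] w 0.0514 q [ 9.4 23.  -0.8 66.3 -0.1  4.5]
shift [-0.0012 -0.0003  0.0833] turn [-0.002 -0.003 -0.002]
```

```bash
python3 -m jog '[[0.6,[-0.001,0,0.02],[0,0,0]],[0.6,[-0.001,0,0.045],[0,0,0]],[0.6,[-0.001,0,0.07],[0,0,0]],[0.6,[-0.001,0,0.083],[0,0,0]],[0.6,[-0.001,0,0.083],[0,0,0]]]'
python3 - <<'E'
from h import *
from workcell import camera
p,d=camera("side");cv2.imwrite("pics/s1.png",cv2.resize(p[130:260,245:410,::-1],None,fx=4.8,fy=4.8,interpolation=cv2.INTER_CUBIC))
E
```

```text
t: 2.85
position: [0.5872, 0.0972, 0.0566]
ee_rot: [-179.9, -0.2, -175.1]
force: [-0.0, -0.7, 1.1]
gripper_width: 0.0513
```

View pics/s1.png

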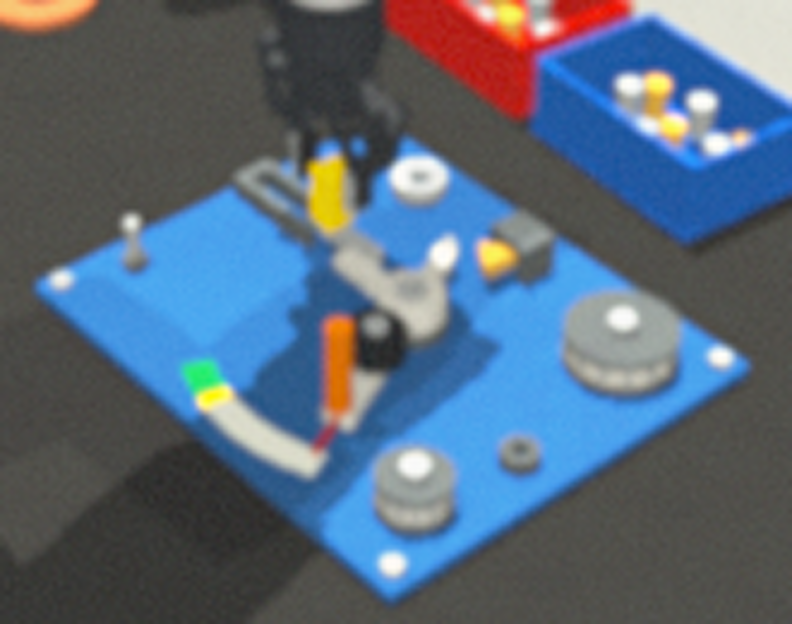

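The fingers straddle the yellow grip at about (328,190), one on each side along rig y. I'll close on it.

```bash
python3 -m jog '[[0.3,[0,0,0],[0,0,0]],[0.1,[0,0,0],[0,0,0]],[0.1,[0,0,0],[0,0,0]],[0.1,[0,0,0],[0,0,0]]]' 40
python3 - <<'E'
from h import *
delta(rigw(.0165,.150,.056),185.03)
E
```

```text
t: 3.4
position: [0.5886, 0.0973, 0.0585]
ee_rot: [-179.9, 0.0, -175.1]
force: [-1.4, 0.2, 5.6]
gripper_width: 0.0213
t 3.4 pos [0.5886 0.0973 0.0585] rot [-1.7991e+02  1.0000e-02 -1.7509e+02] F [-1.4  0.2  5.6] w 0.0213 q [ 9.4 26.5 -7.9 55.6 -0.1  4.5]
shift [0.001  0.0442 0.0025] turn [-0.001  0.    -0.002]
```

```bash
python3 -m jog '[[0.1,[0,0.008,0],[0,0,0]],[0.1,[0,0.016,0],[0,0,0]],[0.1,[0,0.024,0],[0,0,0]],[0.1,[0,0.032,0],[0,0,0]],[0.1,[0,0.039,0],[0,0,0]],[0.1,[0,0.045,0],[0,0,0]],[0.1,[0,0.047,0],[0,0,0]],[0.1,[0,0.047,0],[0,0,0]]]'
python3 - <<'E'
from h import *
delta(rigw(.0165,.150,.056),185.03)
from workcell import camera
p,d=camera("side");cv2.imwrite("pics/s2.png",cv2.resize(p[130:260,245:410,::-1],None,fx=4.8,fy=4.8,interpolation=cv2.INTER_CUBIC))
E
```

```text
t: 4.4
position: [0.5846, 0.1418, 0.0585]
ee_rot: [-179.6, 0.0, -175.2]
force: [0.5, -14.6, 2.0]
gripper_width: 0.0214
t 4.4 pos [0.5846 0.1418 0.0585] rot [-179.63    0.   -175.17] F [  0.5 -14.6   2. ] w 0.0214 q [13.8 27.  -7.1 56.  -0.4  9. ]
shift [ 0.0009 -0.0005  0.0025] turn [-0.006  0.    -0.003]
```

View pics/s2.png

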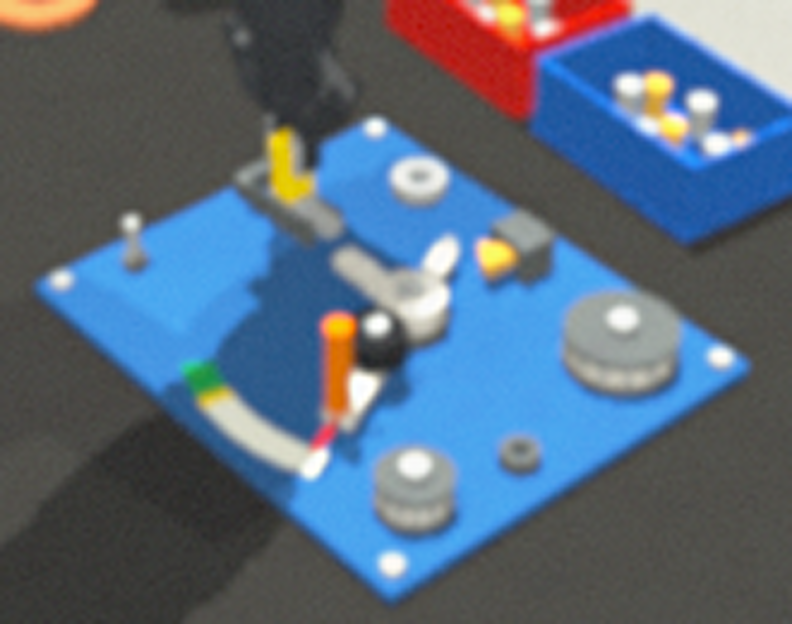

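The grip moved about 45 mm to rig y ≈ 150 mm, and the reaction of −14.6 N, well above the 3 N friction, means it is at the stop. I'll release it and go up.

```bash
python3 -m jog '[[0.3,[0,-0.001,0],[0,0,0]],[0.5,[0,-0.001,0],[0,0,0]],[0.5,[0,-0.001,-0.01],[0,0,0]],[0.5,[0,-0.001,-0.05],[0,0,0]],[0.5,[0,-0.001,-0.09],[0,0,0]],[0.5,[0,-0.001,-0.12],[0,0,0]],[0.5,[0,-0.001,-0.12],[0,0,0]]]'
python3 - <<'E'
from h import *
from workcell import camera
a=np.pi+.45
delta(rigw(.12*np.cos(a),.12*np.sin(a),.15),185.03)
p,d=camera("side");q,d=camera("top")
for n,p,roi in(("side",p,(245,145,410,260)),):
    for b in blobs(p,(20,120,120),(33,255,255),roi)[0]:
        if 275<b[1][0]<315 and b[1][1]<190: print(b, [torig(onz(n,*b[1],.065))])
cv2.imwrite("pics/t2.png",cv2.resize(q[130:255,235:380,::-1],None,fx=4.8,fy=4.8,interpolation=cv2.INTER_CUBIC))
E
```

```text
t: 5.32
position: [0.5861, 0.1423, 0.1818]
ee_rot: [-179.7, 0.3, -175.2]
force: [-0.4, 0.2, 0.3]
gripper_width: 0.0426
t 5.33 pos [0.5861 0.1423 0.1818] rot [-179.71    0.31 -175.15] F [-0.4  0.2  0.3] w 0.0426 q [13.8 22.2  4.3 71.9 -0.3  9. ]
shift [ 0.1265 -0.2033  0.0321] turn [-0.005  0.005 -0.003]
([300, 155, 11, 17, 136], [305.3, 162.7]) [array([0.01689071, 0.15104607])]
```

View pics/t2.png

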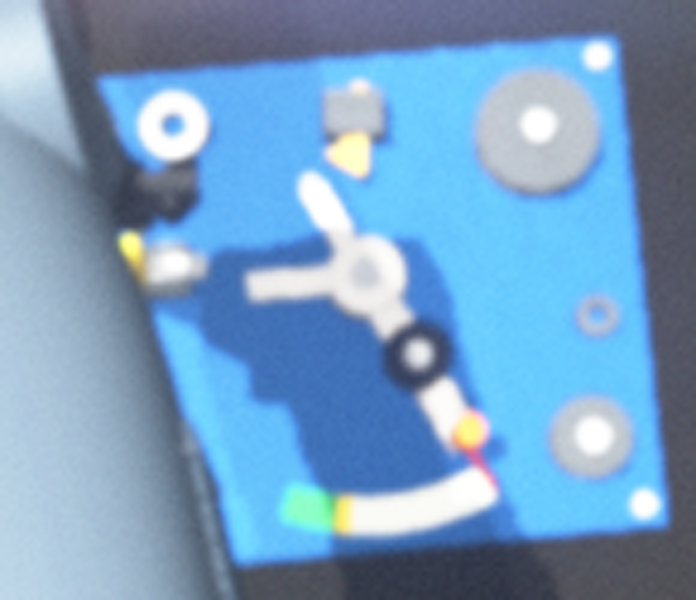

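The lock grip is at rig y 151 mm, so it is fully open, and the arm is still at home. I'll move above the pin now.

```bash
python3 -m jog '[[0.6,[0.025,-0.04,0],[0,0,0]],[0.6,[0.055,-0.08,0],[0,0,0]],[0.6,[0.08,-0.12,0],[0,0,0]],[0.6,[0.1,-0.16,0],[0,0,0]],[0.6,[0.12,-0.195,0],[0,0,0]],[0.6,[0.1265,-0.203,0.02],[-0.005,0.005,0]],[0.6,[0.1265,-0.203,0.032],[-0.005,0.005,0]],[0.6,[0.1265,-0.203,0.032],[-0.005,0.005,0]]]'
python3 - <<'E'
from h import *
from workcell import camera
a=np.pi+.45
delta(rigw(.12*np.cos(a),.12*np.sin(a),.074),185.03)
p,d=camera("side");cv2.imwrite("pics/s3.png",cv2.resize(p[130:260,245:410,::-1],None,fx=4.8,fy=4.8,interpolation=cv2.INTER_CUBIC))
E
```

```text
t: 6.42
position: [0.4751, -0.0707, 0.1466]
ee_rot: [-180.0, -0.4, -175.1]
force: [-0.7, 0.1, -0.1]
gripper_width: 0.0517
t 6.42 pos [ 0.4751 -0.0707  0.1466] rot [-179.99   -0.39 -175.14] F [-0.7  0.1 -0.1] w 0.0517 q [ -8.4  12.2 -15.6  62.6  -0.1 -13.3]
shift [-0.0028 -0.0005  0.0726] turn [-0.    -0.007 -0.003]
```

View pics/s3.png

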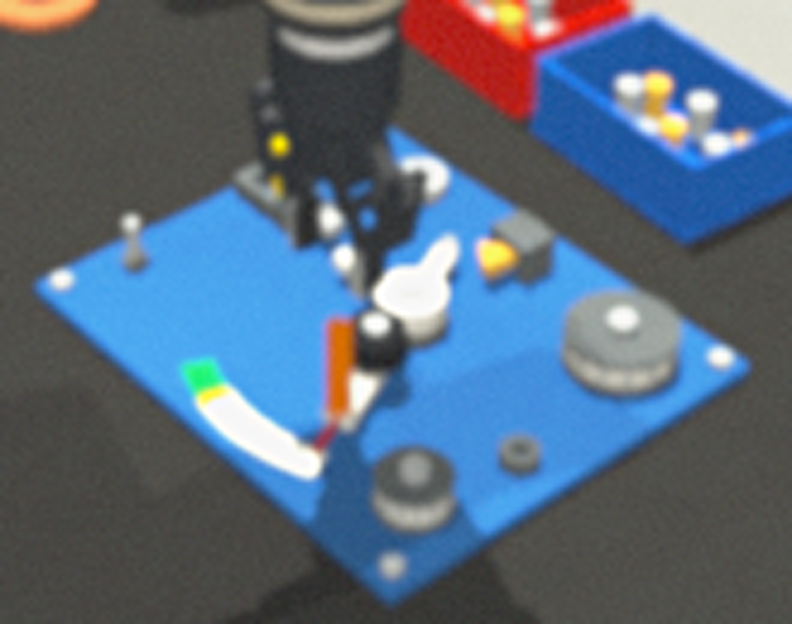

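The open hand hangs above the pin, whose top is at about (339,325), and the tips line up with it. I'll descend and close on it.

```bash
python3 -m jog '[[0.6,[-0.003,0,0.02],[0,-0.005,0]],[0.6,[-0.003,0,0.045],[0,-0.005,0]],[0.6,[-0.003,0,0.065],[0,-0.005,0]],[0.6,[-0.003,0,0.072],[0,-0.005,0]],[0.6,[-0.003,0,0.072],[0,-0.005,0]],[0.3,[-0.003,0,0.072],[0,-0.005,0]],[0.1,[-0.003,0,0.072],[0,-0.005,0]],[0.1,[-0.003,0,0.072],[0,-0.005,0]],[0.1,[-0.003,0,0.072],[0,-0.005,0]]]' 40
python3 - <<'E'
from h import *
from workcell import r
s=r.sense();p=torig(s["position"]);print(p, np.hypot(*p), np.pi+.45-(np.arctan2(p[1],p[0])%(2*np.pi)))
for th in (.15,.3,.45,.6,.7,.78,.8):
    a=np.pi+.45-th; print(th); delta(rigw(.12*np.cos(a),.12*np.sin(a),.076),185.03)
E
```

```text
t: 7.6
position: [0.4788, -0.071, 0.0761]
ee_rot: [-179.9, 0.0, -175.1]
force: [-0.3, -2.8, 5.4]
gripper_width: 0.0172
[-0.10664506 -0.05224576] 0.11875515860972548 -0.005537673686117461
0.15
t 7.6 pos [ 0.4788 -0.071   0.0761] rot [-1.7991e+02  5.0000e-02 -1.7514e+02] F [-0.3 -2.8  5.4] w 0.0172 q [ -8.4  15.8 -22.2  51.9  -0.1 -13.2]
shift [0.008  0.0168 0.    ] turn [-0.002  0.001 -0.003]
0.3
t 7.6 pos [ 0.4788 -0.071   0.0761] rot [-1.7991e+02  5.0000e-02 -1.7514e+02] F [-0.3 -2.8  5.4] w 0.0172 q [ -8.4  15.8 -22.2  51.9  -0.1 -13.2]
shift [ 0.0121  0.0343 -0.    ] turn [-0.002  0.001 -0.003]
0.45
t 7.6 pos [ 0.4788 -0.071   0.0761] rot [-1.7991e+02  5.0000e-02 -1.7514e+02] F [-0.3 -2.8  5.4] w 0.0172 q [ -8.4  15.8 -22.2  51.9  -0.1 -13.2]
shift [ 0.0135  0.0522 -0.    ] turn [-0.002  0.001 -0.003]
0.6
t 7.6 pos [ 0.4788 -0.071   0.0761] rot [-1.7991e+02  5.0000e-02 -1.7514e+02] F [-0.3 -2.8  5.4] w 0.0172 q [ -8.4  15.8 -22.2  51.9  -0.1 -13.2]
shift [ 0.0122  0.0701 -0.0001] turn [-0.002  0.001 -0.003]
0.7
t 7.6 pos [ 0.4788 -0.071   0.0761] rot [-1.7991e+02  5.0000e-02 -1.7514e+02] F [-0.3 -2.8  5.4] w 0.0172 q [ -8.4  15.8 -22.2  51.9  -0.1 -13.2]
shift [ 0.0099  0.0819 -0.0001] turn [-0.002  0.001 -0.003]
0.78
t 7.6 pos [ 0.4788 -0.071   0.0761] rot [-1.7991e+02  5.0000e-02 -1.7514e+02] F [-0.3 -2.8  5.4] w 0.0172 q [ -8.4  15.8 -22.2  51.9  -0.1 -13.2]
shift [ 0.0071  0.0911 -0.0001] turn [-0.002  0.001 -0.003]
0.8
t 7.6 pos [ 0.4788 -0.071   0.0761] rot [-1.7991e+02  5.0000e-02 -1.7514e+02] F [-0.3 -2.8  5.4] w 0.0172 q [ -8.4  15.8 -22.2  51.9  -0.1 -13.2]
shift [ 0.0063  0.0934 -0.0001] turn [-0.002  0.001 -0.003]
```

The pin is gripped with the opening at 17.2 mm, matching the 18 mm pin. Now I'll drive it along the arc to about 0.77 rad.

```bash
python3 -m jog '[[0.1,[0.0028,0.006,0],[0,0,0]],[0.1,[0.005,0.0115,0],[0,0,0]],[0.1,[0.0067,0.017,0],[0,0,0]],[0.1,[0.0085,0.023,0],[0,0,0]],[0.1,[0.0098,0.0287,0],[0,0,0]],[0.1,[0.0108,0.0343,0],[0,0,0]],[0.1,[0.0117,0.0403,0],[0,0,0]],[0.1,[0.012,0.0462,0],[0,0,0]],[0.1,[0.0122,0.0522,0],[0,0,0]],[0.1,[0.012,0.0582,0],[0,0,0]],[0.1,[0.0117,0.0642,0],[0,0,0]],[0.1,[0.011,0.0701,0],[0,0,0]],[0.1,[0.0099,0.076,0],[0,0,0]],[0.1,[0.0087,0.0819,0],[0,0,0]],[0.1,[0.007,0.0875,0],[0,0,0]],[0.1,[0.0063,0.0905,0],[0,0,0]],[0.1,[0.0063,0.0905,0],[0,0,0]],[0.1,[0.0063,0.0905,0],[0,0,0]]]'
python3 - <<'E'
from h import *
from workcell import r,camera
s=r.sense();p=torig(s["position"]);print(p, np.hypot(*p), np.pi+.45-(np.arctan2(p[1],p[0])%(2*np.pi)),s["force"].round(1),s["gripper_width"])
q,d=camera("side");cv2.imwrite("pics/s4.png",cv2.resize(q[130:260,245:410,::-1],None,fx=4.8,fy=4.8,interpolation=cv2.INTER_CUBIC))
q,d=camera("top");cv2.imwrite("pics/t4.png",cv2.resize(q[130:255,235:380,::-1],None,fx=4.8,fy=4.8,interpolation=cv2.INTER_CUBIC))
E
```

```text
t: 9.85
position: [0.4622, 0.0169, 0.0756]
ee_rot: [-179.7, -0.2, -175.2]
force: [-9.7, -11.8, 7.5]
gripper_width: 0.0165
[-0.11553354  0.03680396] 0.12125398902595111 0.7583929596345964 [ -9.7 -11.8   7.5] 0.01646591029879425
```

View pics/s4.png

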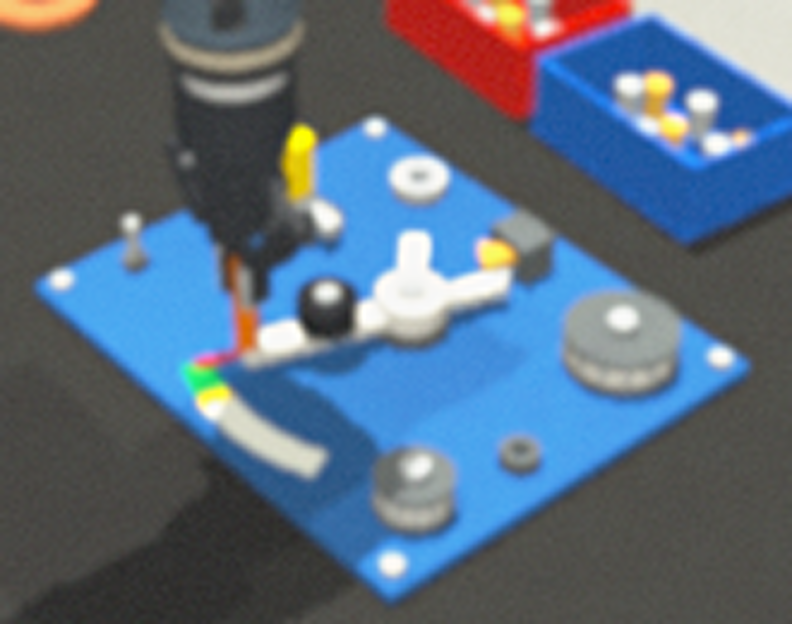

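View pics/t4.png

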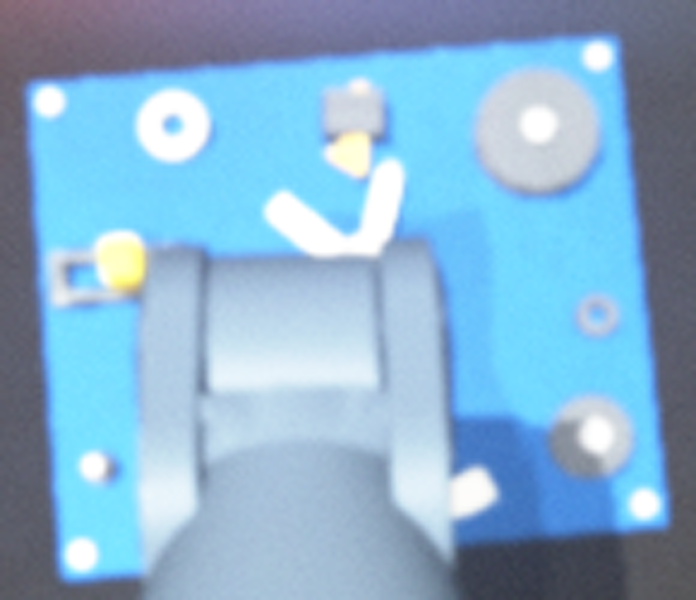

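The side view shows the red pointer over the green at about (205,360), and the top view shows the nose (390,165) beyond the pawl tip (350,155), which is back out. I'll check the arm angle from the idler and the pointer.

Run:
```python
from h import *
f=lambda z,o:(np.array(z)+.5)/4.8-.5+np.array(o)
ang=lambda p:(np.pi+.45-(np.arctan2(p[1],p[0])%(2*np.pi)))
for nm,z,h in (("idler top",(327,291),.062),("pointer tip",(199,360),.03),("pointer base",(240,355),.03),("pin low",(245,345),.037)):
    p=torig(onz("side",*f(z,(245,130)),h));print(nm,p.round(4),np.hypot(*p).round(4),ang(p).round(3))
from workcell import r
s=r.sense();print(s["t"],s["force"].round(2),s["qvel"].round(2),s["position"].round(4))
```

```text
idler top [-0.058   0.0195] 0.0612 0.774
pointer tip [-0.1451  0.0488] 0.1531 0.774
pointer base [-0.1211  0.0351] 0.1261 0.732
pin low [-0.117   0.0345] 0.122 0.737
9.95 [ -8.36 -10.97   6.3 ] [-0.04 -0.04  0.   -0.01  0.09  0.08] [0.4622 0.0169 0.0757]
```

Run:
```python
from h import *
from workcell import r,camera
for i in range(12):
    q,d=camera("side")
    if i%4==3:
        s=r.sense();p=torig(s["position"]);print(round(s["t"],2),(np.pi+.45-np.arctan2(p[1],p[0])).round(4),s["force"].round(1),round(s["gripper_width"],4))
b=[x for x in blobs(q,(20,120,120),(33,255,255),(245,145,410,260))[0] if 295<x[1][0]<315];print(b)
r.sign_off()
```

```text
10.15 0.758 [ -9.3 -11.4   7.4] 0.017
10.35 0.7578 [ -8.7 -10.6   6.8] 0.0166
10.55 0.7579 [ -9.1 -10.4   7.6] 0.0169
[([304, 156, 7, 16, 86], [306.8, 163.1])]
the job is handed in; nothing more can be done
```

I slid the transport lock to its end stop, swung the tensioner by its pin past the click into the green sector, and handed the job in with the fingers still holding the pin. It took about 10.6 s of the 45 s; the hand-in reports no verdict.

- **Lock:** the camera put the grip at rig y 151 mm after I released it, so the lock is at about 50 mm. It was pushing back with 14.6 N when it reached the stop, well above its 3 N of friction.
- **Tensioner:** the hand position gave an angle of 0.758 rad, steady over the last 0.6 s. The camera gave 0.774 from both the idler and the pointer tip, and 0.73–0.74 from the lower pin and pointer base. All are well inside the green sector.
- **Pawl:** in the top view the arm's nose is past the pawl and the pawl looks snapped out. I judged that by eye and could not measure its load.
- **Hold:** the wrist force across the bench was about 14 N, with the push at the pin agreeing with the 9.5 N spring. The rest was side load from the grip.
- **Loose parts:** the bearing, bolt and collar look unmoved in the last pictures. I did not re-check the parts on the bench, but the arm only passed over that area about 0.23 m up.

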